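# Uncover the terminals of the bench terminal box

### The arm

A 6-joint arm with a two-finger parallel gripper is mounted at the origin on a cart in front of the work surface, level with it; the furniture and walls round the work are solid. World frame = base frame: x ahead of the robot, y to its left, z up, the work surface at z = 0. Lengths are in mm, angles in rad, forces in N, time in s.
With the tool pointing down it reaches from about 350 to 775 mm from the base axis. Payload 7.3 kg.
Tool frame: the origin (TCP) lies at the very end of the fingers, on their centre line; the grasp point (between the pads) lies 19 mm behind it; z points along the fingers, y is the line along which they close (so a half turn about z gives the same grasp; the last joint's range is limited). The gripper opens to 92 mm and grips with 3 to 60 N. Pads are 19 mm wide; open, the fingers measure 130 mm over their backs; the gripper's body (75 mm by 190 mm) begins 47 mm behind the grasp point.
Start: joints at [0.961, 0.342, 1.524, -0, 1.275, -0.146], TCP at [234.848, 469.565, 226.741] pointing down, gripper open.
Joint ranges: [-2.53, 2.53], [-0.77, 2.02], [0.04, 2.7], [-1, 4.14], [0.28, 2.66], [-3.11, 3.11]. Speed limits (rad/s): [2.57, 2.57, 3.14, 3.14, 3.14, 3.14].

### API

Orientations are given as [roll, pitch, yaw] about the fixed x, y, z axes, in that order (R = Rz(yaw) Ry(pitch) Rx(roll)).
In Python, from plant import * gives the robot as it stands.
- The arm moves only by the tool arm_command, never from a script. Its arguments are lists of equal length, an entry for each row: "gripper": the finger opening in mm, from 0 to 91.8; "dp": the shift along the tool's x, y, z in units of 25 mm (1.0 is 25 mm), a list of three; "twist": the turn about the tool's z in units of 5 degrees (1.0 is 5 degrees). A call has exactly 5 rows; each row shifts and turns the commanded pose from where the row before left it, along the tool's axes as they then stand; what a row does not reach is not made up. A row lasts 1/8 s, in which the tool goes at most 62.5 mm and 10.7 degrees, less where a joint would pass 70% of its speed; a pose out of reach is approached as far as the arm can. A call is refused whole if a number of a shift passes 1 or a number of a turn 1, either way. A call with a gripper value outside its range is refused whole. The fingers move at their own pace and stop on an object; the grip force is fixed at half the most. Time passes only in rows, so rows that do not move let the fingers close, or fill a call up. It gives the time, the measured TCP pose, the force, the opening and the grip force at its end, in the units of the state.
- get_obs(): the state, without advancing time (a new reading comes with each control period).
- capture(name): name is "side" or "top" or "wrist"; returns the picture (400x640x3 uint8, red, green, blue); there is no depth.
- get_calibration(name): a dict with "mtx" (3x3 intrinsics, pixels), "position" and "attitude" of the camera in the world; the wrist camera has in their place "mount" (4x4, takes a point from camera to tool coordinates, whose origin is the TCP and whose axes are the flange's). Camera axes: x right, y down, z forward; pixel columns grow to the right and rows downward; lengths in mm; the calibration is good to about 2 mm. A picture is of the moment at which its call begins: read the wrist's pose just before it. get_calibration takes no time and is no camera call.
- close_job(): hands the job in; it is judged then, once.
The state is a dict: "time": time; "joint_positions": joint angles; "dq": joint speeds; "tau": joint torques, N m; "tool_pos": TCP position; "tcp_rot": TCP orientation; "contact_force": force on the tool from outside, world axes, zero at the start; "moment": the same for the moment, N m; "grip_width": finger opening in mm; "finger_force": force on a finger pad.
Only numpy, scipy, OpenCV 4.12 (cv2) and the standard library are available. Lean on these libraries where they do the work, as an engineer would, in place of code of your own. Each camera call takes 0.05 s, during which the arm holds its last target. There are 200 camera calls.

### The job

Uncover the terminals of the grey box bolted to the bench: with the fingertips press the black snap tab fully in and, keeping it pressed because it springs back, push the released cover away from the tab along its rails, off its seat and onto the bare deck of the box. Leave the cover lying flat on the deck, clear of the rails and not fallen off. Only press and push, do not lift or carry the cover, and do not disturb the things lying around.

Things in the scene. Friction and masses are not known exactly. Their poses are not given: they have to be found in the camera images.
- terminal_box: grey steel box fixed to the bench left or right of the vice, 270 long (x) x 96 wide (y), top 40 mm above the bench. Origin: centre of the underside; +x points away from the robot within 0.4 rad. Along x (mm): -135 to -88 low step (28 high) with the tab; -88 to -8 the open terminal bay, the cover's seat; -8 to 135 bare flat deck. Cable glands stick out 10 at the +x end
- rail_exit (a point): point at box (-10, 0, 40) mm where the two guide rails end. They run along both edges of the seat, box x -86 to -10, tops 50 mm above the bench, 73 mm apart, with inward lips over the cover's edges (60 mm free between the lips), so the cover can only slide, towards +x
- deck_middle (a point): point on top of the deck at box (66, 0, 40) mm; a good place for the cover's origin to end. The deck ends at box x 135
- tab_pad (a point): centre of the top of the black snap tab's ribbed thumb pad at the box's -x end, nearest the robot: at box (-110, 0, 52) mm at rest; moves with the tab. Pad 40 long (box x -130 to -90) x 30 wide
- tab (a joint): how far the tab is pressed straight down (m): 0 at rest, 0.010 at its stop (pad top then 42 mm above the bench). Springs back up when let go: 3 N at rest, 8 N at the stop. From 0.007 on its hooks are clear of the cover; at less the cover is blocked within 2 mm
- hook_top (a point): midway between the tops of the tab's two hooks, box (-66, 0, 47) mm at rest; moves with the tab. Hooks 8 long x 8 wide at box y +23 and -23, each standing in a window of the cover; 38 mm free between them for the fingertips to follow the cover. Once the cover has moved 25 mm they cannot catch it again; the tab may be let up and the tips raised to 49 mm, still against the ridge
- cover: grey plastic sliding cover, loose, 80 long (x) x 70 wide (y) x 6 thick, about 90 g, with a ridge (8 long, 48 wide, top 14 mm above the underside) along its -x end, beside the tab, to push against. Origin: centre of the underside; axes as the box's. Seated: origin at box (-46, 0, 40) mm, -x end 4 mm from the pad. Off its seat when the origin is beyond box x 36
- bearing: ball bearing ring, 52 mm across, 14 high, beside the box on its +y side; loose bystander; origin: centre of its underside
- plug_a: spark plug, 73 long, 21 thick, lying beside the box on its -y side; loose bystander; origin: centre of its underside
- bolt_3: bolt, 53 long, 23 thick, lying beside the box on its -y side; loose bystander; origin: centre of its underside
- wood_block: pine block 113x56x43, on the other side of the vice from the box; loose bystander; origin: centre of its underside
- tape_measure: tape measure 66x89x39, near the pine block, on its robot side; loose bystander; origin: centre of its underside
- plug_b: spark plug, 73 long, 21 thick, near the pine block, on its far side; loose bystander; origin: centre of its underside
There are look-alikes about, which are no part of the job. Several things have the shape of the cover; the one meant has the colours described above.

How it is judged (in metres and radians):
On the way:
1. the tab is pressed in while the cover is still seated (value of joint tab above 0.007 m and x of cover in the frame of terminal_box below -0.038 m), for 0.1 s.
At the end, for the whole second after the job is handed in: the cover's origin is beyond x = +36 mm of the box (whole cover past the rails), the cover lies flat on the deck (underside within -3/+4 mm of deck height, tilt under 0.06 rad) and is at rest (x of cover in the frame of terminal_box above 0.036 m and z of cover in the frame of terminal_box between 0.037 and 0.044 m and angle between cover's own z axis and vertical below 0.06 rad and linear speed of cover below 0.02 m/s); the robot touches nothing.
It fails at once if the cover is lifted (10 mm above the deck), carried or tipped, or falls off the box (z of cover in the frame of terminal_box above 0.05 m or angle between cover's own z axis and vertical above 0.3 rad or z of cover in the frame of terminal_box below 0.025 m).
It fails at once if a bystander is moved by more than 20 mm (distance of any of bearing, plug_a, bolt_3, wood_block, tape_measure, plug_b from where it was at the start of the episode above 0.02 m).
It also fails if it takes over 42 s, if anything falls off the work surface, if the arm or the gripper's body presses on something with over 40 N, if the wrist force passes 120 N, or if a joint passes its speed limit or range.

## Working session

There is one attempt and no reset: what is moved stays moved. The work goes in short steps, Python scripts to look and compute and a tool call to move; the robot and the scene stay as the last step left them, time stands still between calls to the robot, and variables do not carry over. Pictures are saved under pics/ and viewed, at most 10 in all, crops included, and the job is handed in when it is done.

Besides the shell and the picture viewer there is one more tool, called after "Call:" as name(argument=value, ...) on one line, values as JSON. arm_command: Moves the arm, as the interface text tells. Its arguments: {"type":"object","properties":{"gripper":{"type":"array"},"dp":{"type":"array"},"twist":{"type":"array"}},"required":["gripper","dp","twist"]}

```bash
mkdir -p pics
python3 - <<'E'
from plant import *
import cv2
o=get_obs();print({k:o[k] for k in("time","tool_pos","tcp_rot","grip_width","contact_force")})
for n in("top","side"):
    print(n,get_calibration(n)); cv2.imwrite(f"pics/{n}0.png",capture(n)[:,:,::-1])
print(get_calibration("wrist"))
E
```

```text
{'time': 0.0, 'tool_pos': array([234.60234605, 469.19864266, 226.01677711]), 'tcp_rot': array([-3.14000190e+00, -2.47369944e-04,  2.67776235e+00]), 'grip_width': 91.82021672563639, 'contact_force': array([-0.65066232,  0.37071503, -0.14672727])}
top {'mtx': array([[480.40441616,   0.        , 311.40304686],
       [  0.        , 480.40441616, 198.64397754],
       [  0.        ,   0.        ,   1.        ]]), 'position': array([-131.95810557, -218.9075574 , 1291.54757582]), 'attitude': array([-2.60319907e+00,  2.35188301e-03, -1.21407808e+00])}
side {'mtx': array([[426.1410862 ,   0.        , 321.1718735 ],
       [  0.        , 426.1410862 , 200.17293178],
       [  0.        ,   0.        ,   1.        ]]), 'position': array([613.71278927, 932.30555289, 718.720905  ]), 'attitude': array([-2.18643572,  0.00620889,  3.07324555])}
{'mtx': array([[352.46694459,   0.        , 317.73245171],
       [  0.        , 352.46694459, 196.63810134],
       [  0.        ,   0.        ,   1.        ]]), 'mount': array([[ 3.11544318e-04, -9.60000381e-01, -2.79998520e-01,
         7.66541335e+01],
       [ 9.99999826e-01,  4.39175658e-04, -3.93089704e-04,
        -1.68065310e+00],
       [ 5.00334800e-04, -2.79998349e-01,  9.60000351e-01,
        -1.57476811e+02],
       [ 0.00000000e+00,  0.00000000e+00,  0.00000000e+00,
         1.00000000e+00]])}
```

View pics/top0.png

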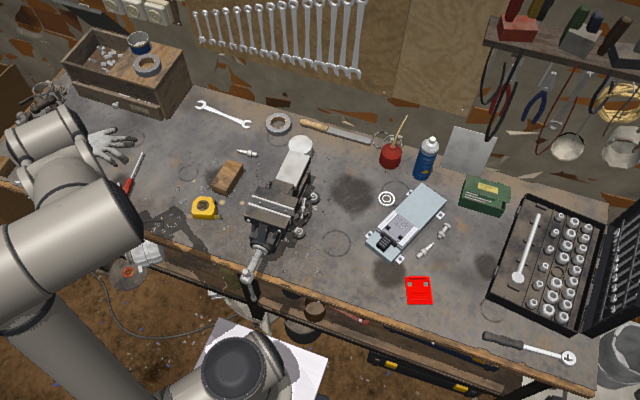

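View pics/side0.png

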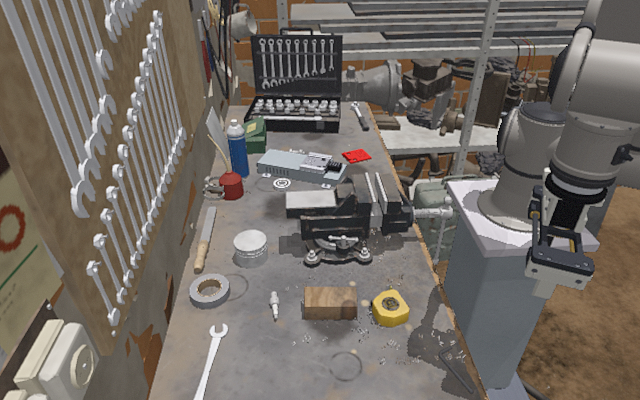

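The top view shows the grey box at about (405,222), with the black tab at its lower-left end (383,240). The bearing is at (387,198), the plug and bolt are at (430,245), and the red cover at (418,290) is a look-alike. The side view shows the vice between the arm and the box. I'll enlarge the box.

```bash
cat > h.py <<'E'
import numpy as np, cv2
from scipy.spatial.transform import Rotation as R
from plant import *
def cam(n,o=None):
    c=get_calibration(n)
    if n!="wrist": return c["mtx"],R.from_euler("xyz",c["attitude"]).as_matrix(),np.array(c["position"])
    T=R.from_euler("xyz",o["tcp_rot"]).as_matrix(); m=c["mount"]
    return c["mtx"],T@m[:3,:3],T@m[:3,3]+o["tool_pos"]
def cast(c,px,z):
    K,A,p=c; d=A@np.linalg.solve(K,[px[0],px[1],1.]); return p+d*(z-p[2])/d[2]
def proj(c,P):
    K,A,p=c; q=K@(A.T@(np.asarray(P)-p)); return q[:2]/q[2]
E
python3 - <<'E'
from h import *
im=cv2.imread("pics/top0.png")
cv2.imwrite("pics/topc.png",cv2.resize(im[160:280,340:480],None,fx=5,fy=5,interpolation=cv2.INTER_CUBIC))
c=cam("top")
for p,z in(((405,222),40),((383,240),50),((425,187),40),((287,178),150),((265,225),150),((300,145),150)): print(p,cast(c,p,z).round())
s=cam("side")
for p in((290,200),(375,185),(395,240)): print("side",p,cast(s,p,150).round())
E
```

```text
(405, 222) [ 588. -242.   40.]
(383, 240) [ 504. -197.   50.]
(425, 187) [ 728. -268.   40.]
(287, 178) [546. 111. 150.]
(265, 225) [386. 110. 150.]
(300, 145) [668. 118. 150.]
side (290, 200) [634. 124. 150.]
side (375, 185) [428.  76. 150.]
side (395, 240) [422. 282. 150.]
```

View pics/topc.png

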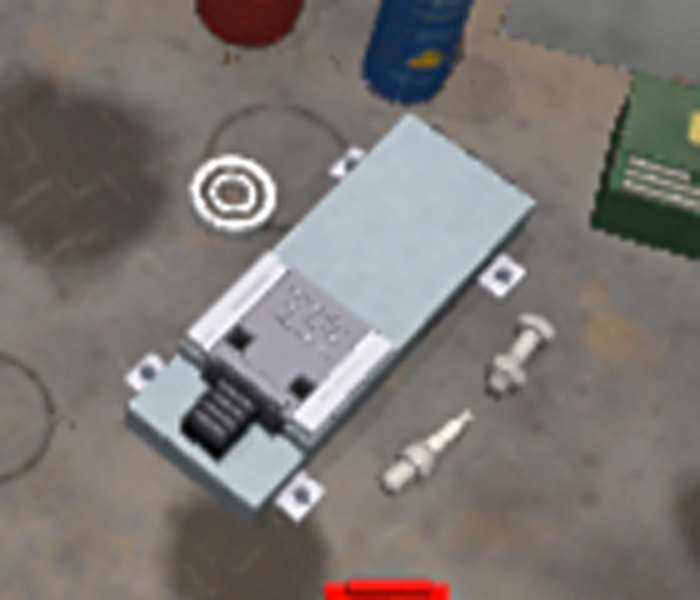

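The crop shows the deck's far corners at (408,113) and (535,203), and the step's near corners at about (128,408) and (255,507). The black pad is centred at about (218,418), and the grey cover sits between white rails.

```bash
cat >> h.py <<'E'
def fit(box,w):
    b=np.array(box,float);w=np.array(w)[:,:2]; bc=b-b.mean(0); wc=w-w.mean(0)
    th=np.arctan2((bc[:,0]*wc[:,1]-bc[:,1]*wc[:,0]).sum(),(bc*wc).sum())
    M=np.array([[np.cos(th),-np.sin(th)],[np.sin(th),np.cos(th)]]); t=w.mean(0)-M@b.mean(0)
    return th,t,np.linalg.norm(b@M.T+t-w,axis=1)
E
python3 - <<'E'
from h import *
c=cam("top")
P=[((408,113),40,(135,48)),((535,203),40,(135,-48)),((128,408),28,(-135,48)),((255,507),28,(-135,-48)),((218,418),52,(-110,0))]
w=[cast(c,((p[0]+.5)/5-.5+340,(p[1]+.5)/5-.5+160),z) for p,z,_ in P]
print(np.round(w,1)); th,t,r=fit([b for *_,b in P],w); print(th,t,r)
M=lambda x,y:t+[x*np.cos(th)-y*np.sin(th),x*np.sin(th)+y*np.cos(th)]
print("pad",M(-110,0),"middle",M(0,0),"yaw",th+np.pi/2)
for n,p in(("bottle",(400,98)),("bearing",(233,193))): print(n,cast(c,((p[0])/5+340,p[1]/5+160),0))
# vice height from two views: same jaw/anvil points seen in both
E
```

```text
[[ 741.3 -253.1   40. ]
 [ 704.6 -340.6   40. ]
 [ 493.5 -149.7   28. ]
 [ 459.  -235.7   28. ]
 [ 493.4 -200.9   52. ]]
-0.39771765221042205 [ 598.64682887 -244.50840746] [0.71329497 0.43454301 1.83106887 3.52474519 3.96723055]
pad [ 497.23261681 -201.90374114] middle [ 598.64682887 -244.50840746] yaw 1.1730786745844746
bottle [ 777.51995123 -248.21879577    0.        ]
bearing [ 671.83636713 -167.3261332     0.        ]
```

```bash
cat > plan.py <<'E'
from h import *
# rows for straight segment from pose (p,yaw) to (q,yaw2) in n rows; dp in tool axes before the twist
def plan(p,yaw,q,yaw2,n):
    d=(np.array(q)-p)/n; dy=(yaw2-yaw)/n
    for i in range(n):
        T=R.from_euler("xyz",[np.pi,0,yaw+i*dy]).as_matrix()
        print((T.T@d/25).round(2).tolist(),round(-np.degrees(dy)/5,3))
E
python3 - <<'E'
from plan import *
o=get_obs();p=o["tool_pos"];y=o["tcp_rot"][2]
m=np.array([365,140,330.]);ym=y-np.radians(43)
plan(p,y,m,ym,15);print();plan(m,ym,[500,-203,250],1.173,15)
E
```

```text
[-0.7, -0.63, -0.28] 0.573
[-0.73, -0.59, -0.28] 0.573
[-0.76, -0.56, -0.28] 0.573
[-0.79, -0.52, -0.28] 0.573
[-0.81, -0.48, -0.28] 0.573
[-0.84, -0.44, -0.28] 0.573
[-0.86, -0.39, -0.28] 0.573
[-0.88, -0.35, -0.28] 0.573
[-0.89, -0.31, -0.28] 0.573
[-0.91, -0.26, -0.28] 0.573
[-0.92, -0.21, -0.28] 0.573
[-0.93, -0.17, -0.28] 0.573
[-0.94, -0.12, -0.28] 0.573
[-0.94, -0.08, -0.28] 0.573
[-0.94, -0.03, -0.28] 0.573

[-0.98, 0.02, 0.21] 0.576
[-0.98, 0.07, 0.21] 0.576
[-0.98, 0.12, 0.21] 0.576
[-0.97, 0.17, 0.21] 0.576
[-0.96, 0.21, 0.21] 0.576
[-0.95, 0.26, 0.21] 0.576
[-0.93, 0.31, 0.21] 0.576
[-0.92, 0.36, 0.21] 0.576
[-0.9, 0.4, 0.21] 0.576
[-0.88, 0.45, 0.21] 0.576
[-0.85, 0.49, 0.21] 0.576
[-0.83, 0.53, 0.21] 0.576
[-0.8, 0.57, 0.21] 0.576
[-0.77, 0.61, 0.21] 0.576
[-0.74, 0.65, 0.21] 0.576
```

Call:
arm_command(gripper=[0, 0, 0, 0, 0], dp=[[-0.7, -0.63, -0.5], [-0.73, -0.59, -0.5], [-0.76, -0.56, -0.5], [-0.79, -0.52, -0.5], [-0.81, -0.48, -0.5]], twist=[0.57, 0.57, 0.57, 0.57, 0.57])

```text
time: 0.72
tool_pos: [278.0, 359.1, 289.3]
tcp_rot: [-3.141, -0.0, 2.428]
contact_force: [0.0, -0.1, -1.0]
grip_width: 46.0
finger_force: 0.0
```

Call:
arm_command(gripper=[0, 0, 0, 0, 0], dp=[[-0.84, -0.44, -0.5], [-0.86, -0.39, -0.5], [-0.88, -0.35, -0.5], [-0.89, -0.31, -0.2], [-0.91, -0.26, 0]], twist=[0.57, 0.57, 0.57, 0.57, 0.57])

```text
time: 1.35
tool_pos: [321.9, 249.4, 331.9]
tcp_rot: [3.141, 0.0, 2.179]
contact_force: [-0.1, 0.2, -0.1]
grip_width: 0.5
finger_force: 0.0
```

Tracking is exact, so I'll continue.

Call:
arm_command(gripper=[0, 0, 0, 0, 0], dp=[[-0.92, -0.21, 0], [-0.93, -0.17, 0], [-0.94, -0.12, 0], [-0.94, -0.08, 0], [-0.94, -0.03, 0]], twist=[0.57, 0.57, 0.57, 0.57, 0.57])

```text
time: 1.98
tool_pos: [365.5, 139.7, 331.5]
tcp_rot: [-3.141, -0.0, 1.93]
contact_force: [-0.0, -0.0, 0.2]
grip_width: 0.4
finger_force: 0.0
```

Call:
arm_command(gripper=[0, 0, 0, 0, 0], dp=[[-0.98, 0.02, 0], [-0.98, 0.07, 0], [-0.98, 0.12, 0], [-0.97, 0.17, 0], [-0.96, 0.21, 0]], twist=[0.58, 0.58, 0.58, 0.58, 0.58])

```text
time: 2.6
tool_pos: [411.1, 25.6, 331.4]
tcp_rot: [-3.141, -0.0, 1.677]
contact_force: [-0.1, 0.1, 0.0]
grip_width: 0.4
finger_force: 0.0
```

Call:
arm_command(gripper=[0, 0, 0, 0, 0], dp=[[-0.95, 0.26, 0], [-0.93, 0.31, 0.2], [-0.92, 0.36, 0.4], [-0.9, 0.4, 0.5], [-0.88, 0.45, 0.5]], twist=[0.58, 0.58, 0.58, 0.58, 0.58])

```text
time: 3.22
tool_pos: [456.5, -88.9, 291.0]
tcp_rot: [-3.141, -0.0, 1.424]
contact_force: [0.1, -0.0, 0.6]
grip_width: 0.5
finger_force: 0.0
```

Call:
arm_command(gripper=[0, 0, 0, 0, 0], dp=[[-0.85, 0.49, 0.5], [-0.83, 0.53, 0.5], [-0.8, 0.57, 0.5], [-0.77, 0.61, 0.5], [-0.74, 0.65, 0.5]], twist=[0.58, 0.58, 0.58, 0.58, 0.58])

```text
time: 3.85
tool_pos: [501.7, -203.9, 228.3]
tcp_rot: [-3.141, -0.0, 1.17]
contact_force: [0.4, 0.2, 0.4]
grip_width: 0.6
finger_force: 0.0
```

Run:
```python
from h import *
import json
o=get_obs(); im=capture("wrist"); cv2.imwrite("pics/w1.png",im[:,:,::-1])
json.dump({k:list(map(float,o[k])) for k in("tool_pos","tcp_rot")},open("w1.json","w")); print(o["time"],o["tool_pos"],o["tcp_rot"])
```

```text
3.85 [ 501.71710635 -203.89916487  228.27694387] [-3.14132363e+00 -1.29354773e-04  1.16955218e+00]
```

View pics/w1.png

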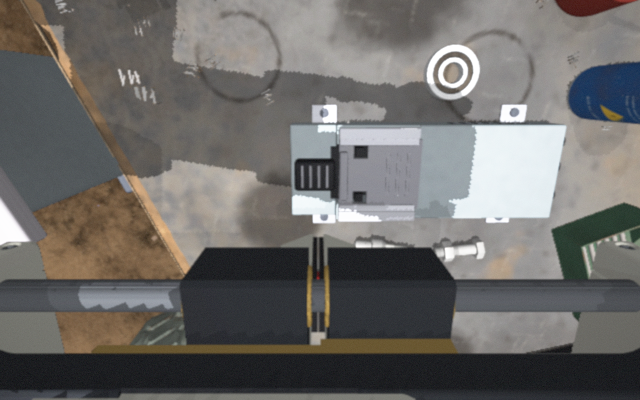

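The wrist view shows the box level in the picture: pad at (315,175), cover at (380,175), deck corners at about (565,124) and (551,218). The closed fingertips at (320,240) look thin. I'll open them to 32 mm to see how thick they are, and zoom in on the box.

Call:
arm_command(gripper=[32, 32, 32, 32, 32], dp=[[0, 0, 0.5], [0, 0, 0.5], [0, 0, 0.5], [0, 0, 0.5], [0, 0, 0]], twist=[0, 0, 0, 0, 0])

```text
time: 4.53
tool_pos: [500.8, -202.0, 178.1]
tcp_rot: [-3.14, -0.0, 1.173]
contact_force: [0.1, 0.5, 0.7]
grip_width: 31.9
finger_force: 0.0
```

Run:
```python
from h import *
import json
o=get_obs(); im=capture("wrist")[:,:,::-1]; cv2.imwrite("pics/w2.png",im)
json.dump({k:list(map(float,o[k])) for k in("tool_pos","tcp_rot")},open("w2.json","w")); print(o["time"],o["tool_pos"],o["grip_width"])
c=cam("wrist",o); 
T=R.from_euler("xyz",o["tcp_rot"]).as_matrix()
for y in(-16,-20,-25,-35,16,20,25,35): print(y,[proj(c,o["tool_pos"]+T@[x,y,0]).round(1).tolist() for x in (9.5,-9.5)])
cv2.imwrite("pics/w2c.png",cv2.resize(im[110:285,270:590],None,fx=2.5,fy=2.5,interpolation=cv2.INTER_CUBIC))
```

```text
4.525 [ 500.76774622 -202.01739427  178.12407603] 31.853045494571138
-16 [[286.6, 233.7], [287.5, 269.4]]
-20 [[278.3, 233.7], [279.5, 269.4]]
-25 [[267.9, 233.7], [269.4, 269.3]]
-35 [[247.0, 233.7], [249.2, 269.3]]
16 [[353.2, 233.8], [352.1, 269.4]]
20 [[361.5, 233.8], [360.2, 269.4]]
25 [[371.9, 233.8], [370.3, 269.4]]
35 [[392.8, 233.8], [390.4, 269.4]]
```

View pics/w2c.png

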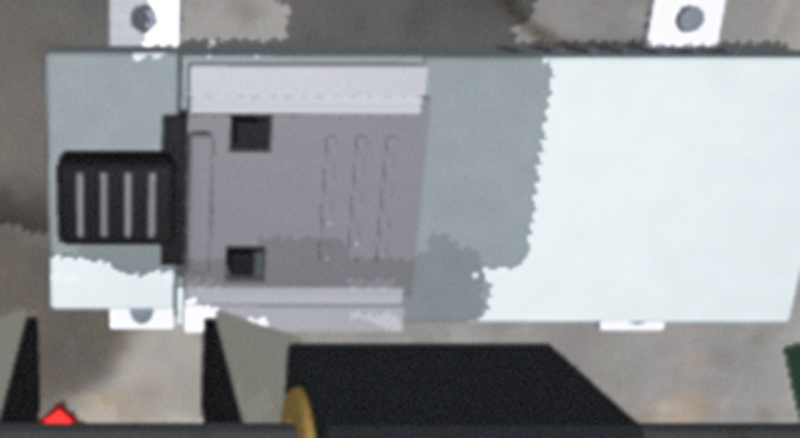

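The crop shows thin tips, about 3 mm thick, with inner edges at crop x 38 and 205. Their outer faces flare out above that. The pad spans (58–175, 152–243), the cover windows are at (251,133) and (245,262), and the step corners are at (46,53) and (51,308). I'll fit the box pose from these.

Run:
```python
from h import *
import json
o=json.load(open("w2.json")); c=cam("wrist",o)
P=[((46,53),28,(-135,48)),((51,308),28,(-135,-48)),((116,197),52,(-110,0)),((251,133),46,(-66,23)),((245,262),46,(-66,-23)),((790,320),40,(135,-48))]
w=[cast(c,((p[0]+.5)/2.5-.5+270,(p[1]+.5)/2.5-.5+110),z) for p,z,_ in P]
B=[b for *_,b in P]
c1=cam("wrist",json.load(open("w1.json")))
for p,b in(((565,124),(135,48)),((551,218),(135,-48))): w.append(cast(c1,p,40)); B.append(b)
print(np.round(w,1)); th,t,r=fit(B,w); print(th,t,r.round(1))
M=np.array([[np.cos(th),-np.sin(th)],[np.sin(th),np.cos(th)]])
print("resid box",((np.array(w)[:,:2]-t)@M-np.array(B)).round(1).tolist())
ob=get_obs(); d=M.T@(ob["tool_pos"][:2]-t); print("tcp in box",d,ob["tcp_rot"][2]-th-np.pi/2)
```

```text
[[ 492.5 -151.7   28. ]
 [ 455.6 -238.7   28. ]
 [ 497.5 -202.6   52. ]
 [ 546.9 -201.1   46. ]
 [ 529.1 -242.9   46. ]
 [ 702.8 -341.9   40. ]
 [ 737.7 -254.1   40. ]
 [ 704.3 -344.3   40. ]]
-0.3975963791758189 [ 597.95897751 -246.82401338] [1.5 0.7 1.9 1.4 1.  1.8 3.4 1. ]
resid box [[1.0, -1.1], [0.6, 0.3], [0.3, 1.9], [1.2, -0.6], [1.0, -0.1], [-1.6, 0.9], [-3.3, -0.6], [0.8, -0.7]]
tcp in box [-106.46563972    3.5891903 ] -0.00043626698068255365
```

Call:
arm_command(gripper=[18, 18, 18, 18, 18], dp=[[-0.14, -0.36, 0.9], [0, 0, 0.9], [0, 0, 0.9], [0, 0, 0.9], [0, 0, 0.9]], twist=[0, 0, 0, 0, 0])

```text
time: 5.2
tool_pos: [492.2, -202.6, 66.7]
tcp_rot: [3.14, 0.0, 1.173]
contact_force: [0.0, 0.6, 1.0]
grip_width: 18.1
finger_force: 0.0
```

Call:
arm_command(gripper=[18, 18, 18, 18, 18], dp=[[0, 0, 0.16], [0, 0, 0.16], [0, 0, 0.12], [0, 0, 0.08], [0, 0, 0]], twist=[0, 0, 0, 0, 0])

```text
time: 5.82
tool_pos: [491.7, -202.3, 53.9]
tcp_rot: [3.141, -0.0, 1.173]
contact_force: [0.1, -0.5, 1.1]
grip_width: 17.9
finger_force: 0.0
```

Call:
arm_command(gripper=[18, 18, 18, 18, 18], dp=[[0, 0, 0.12], [0, 0, 0.12], [0, 0, 0.12], [0, 0, 0.08], [0, 0, 0]], twist=[0, 0, 0, 0, 0])

```text
time: 6.45
tool_pos: [492.0, -202.4, 43.2]
tcp_rot: [3.141, 0.0, 1.172]
contact_force: [-1.1, 0.2, 6.7]
grip_width: 17.6
finger_force: 3.6
```

Call:
arm_command(gripper=[18, 18, 18, 18, 18], dp=[[0, 0, 0.06], [0, 0, 0.04], [0, 0, 0], [0, 0, 0], [0, 0, 0]], twist=[0, 0, 0, 0, 0])

```text
time: 7.08
tool_pos: [491.9, -202.4, 41.7]
tcp_rot: [3.14, 0.0, 1.173]
contact_force: [-4.3, 1.5, 16.0]
grip_width: 17.8
finger_force: 7.6
```

At the stop with 16 N, so the tab is fully in. Now I'll push along tool +y (box +x).

Call:
arm_command(gripper=[18, 18, 18, 18, 18], dp=[[0, 0.08, 0], [0, 0.08, 0], [0, 0.08, 0], [0, 0.08, 0], [0, 0, 0]], twist=[0, 0, 0, 0, 0])

```text
time: 7.7
tool_pos: [492.4, -202.5, 41.2]
tcp_rot: [-3.126, -0.0, 1.173]
contact_force: [-26.0, 8.0, 33.8]
grip_width: 17.9
finger_force: 16.8
```

Run:
```python
from h import *
t=np.array([597.96,-246.82]);th=-.3976;M=np.array([[np.cos(th),-np.sin(th)],[np.sin(th),np.cos(th)]])
o=get_obs();print("tcp box",M.T@(o["tool_pos"][:2]-t),o["tool_pos"][2],"F box",M.T@o["contact_force"][:2],o["contact_force"][2])
```

```text
tcp box [-1.14513798e+02  2.32639940e-02] 41.22894961153982 F box [-27.03489496  -2.7060407 ] 33.808626818250715
```

Nearly blocked: 27 N sideways and 34 N down. The tips are probably sticking on the pad because I'm pressing past its stop. I'll back off and ease the pressure.

Call:
arm_command(gripper=[18, 18, 18, 18, 18], dp=[[0, -0.2, 0], [0, -0.12, 0], [0, 0, -0.06], [0, 0, 0], [0, 0, 0]], twist=[0, 0, 0, 0, 0])

```text
time: 8.32
tool_pos: [492.0, -202.5, 42.5]
tcp_rot: [3.14, 0.0, 1.173]
contact_force: [-2.0, -0.1, 7.5]
grip_width: 17.6
finger_force: 3.8
```

Call:
arm_command(gripper=[18, 18, 18, 18, 18], dp=[[0, 0.06, 0], [0, 0.06, 0], [0, 0.06, 0], [0, 0, 0], [0, 0, 0]], twist=[0, 0, 0, 0, 0])

```text
time: 8.95
tool_pos: [493.0, -202.7, 41.9]
tcp_rot: [-3.135, -0.0, 1.173]
contact_force: [-11.1, 3.8, 14.4]
grip_width: 17.8
finger_force: 6.8
```

Run:
```python
from h import *
im=capture("wrist")[:,:,::-1]
cv2.imwrite("pics/w3c.png",cv2.resize(im[150:300,230:430],None,fx=4,fy=4,interpolation=cv2.INTER_CUBIC))
```

```text
(no output)
```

View pics/w3c.png

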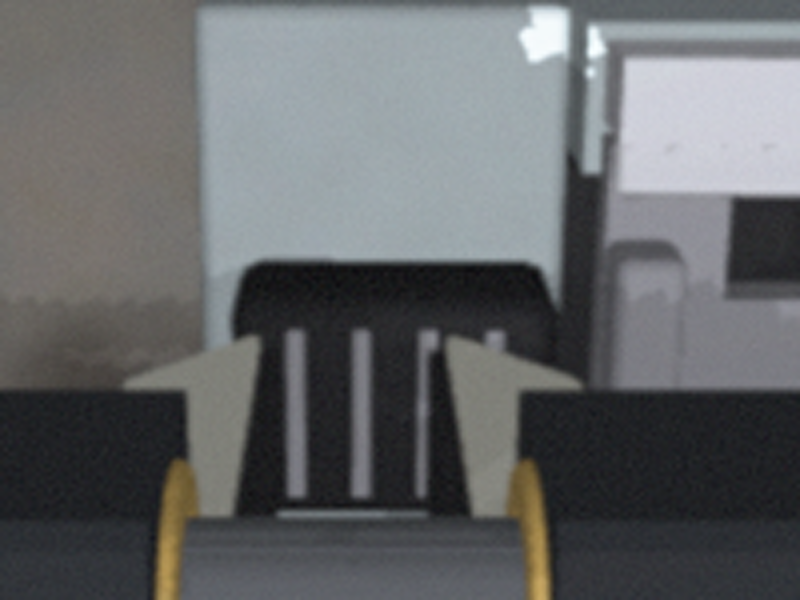

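The picture shows the tips on the ribbed pad, with the flared right finger ending at crop x≈580 and the ridge edge at ≈608. They are 2–3 mm apart, so the resistance was pad friction. I'll ease up a little and keep pushing.

Call:
arm_command(gripper=[18, 18, 18, 18, 18], dp=[[0, 0, -0.04], [0, 0.1, 0], [0, 0.1, 0], [0, 0.04, 0], [0, 0, 0]], twist=[0, 0, 0, 0, 0])

```text
time: 9.62
tool_pos: [499.6, -205.4, 42.7]
tcp_rot: [-3.137, -0.0, 1.173]
contact_force: [-5.7, 2.7, 8.0]
grip_width: 18.0
finger_force: 4.7
```

Call:
arm_command(gripper=[18, 18, 18, 18, 18], dp=[[0, 0.12, 0], [0, 0.12, 0], [0, 0.12, 0], [0, 0.12, 0], [0, 0, 0]], twist=[0, 0, 0, 0, 0])

```text
time: 10.25
tool_pos: [510.8, -210.1, 42.7]
tcp_rot: [-3.138, -0.0, 1.173]
contact_force: [-5.1, 3.0, 9.2]
grip_width: 17.9
finger_force: 4.5
```

Run:
```python
from h import *
t=np.array([597.96,-246.82]);th=-.3976;M=np.array([[np.cos(th),-np.sin(th)],[np.sin(th),np.cos(th)]])
o=get_obs();print("tcp box",M.T@(o["tool_pos"][:2]-t),o["tool_pos"][2],"F box",M.T@o["contact_force"][:2],o["contact_force"][2])
im=capture("wrist")[:,:,::-1]
cv2.imwrite("pics/w4c.png",cv2.resize(im[150:300,230:430],None,fx=4,fy=4,interpolation=cv2.INTER_CUBIC))
```

```text
tcp box [-94.55263739   0.17097211] 42.74282585003868 F box [-5.89873579  0.78801338] 9.180663055335666
```

View pics/w4c.png

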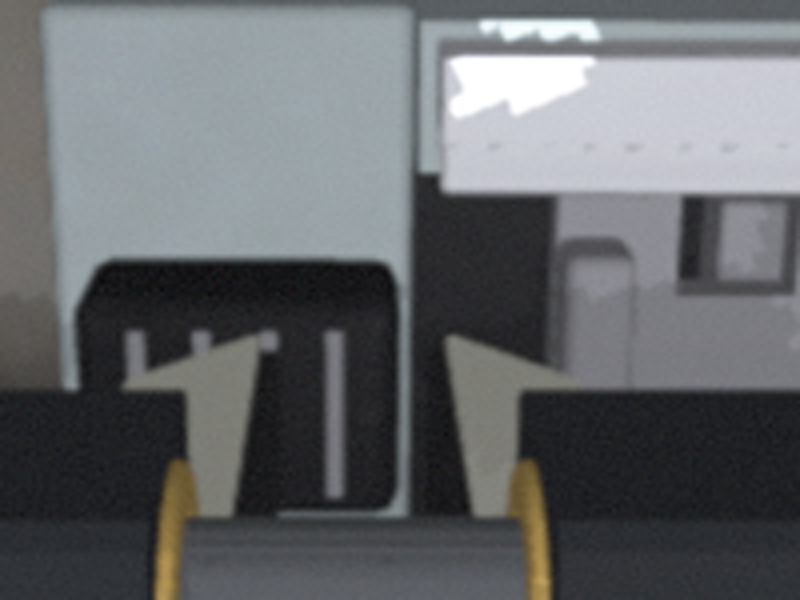

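The cover has left its seat: its edge is at crop x≈552 against the rail end at 442, so about 11–12 mm of travel. The rear tip (258) is still on the pad. I'll open the fingers a little while pushing, so the rear tip stays on the pad.

Call:
arm_command(gripper=[20, 22, 24, 26, 28], dp=[[0, 0.1, 0], [0, 0.12, 0], [0, 0.12, 0], [0, 0.12, 0], [0, 0.12, 0]], twist=[0, 0, 0, 0, 0])

```text
time: 10.92
tool_pos: [523.8, -215.5, 42.7]
tcp_rot: [-3.137, -0.001, 1.173]
contact_force: [-7.4, 3.6, 9.7]
grip_width: 27.8
finger_force: 5.1
```

Run:
```python
from h import *
t=np.array([597.96,-246.82]);th=-.3976;M=np.array([[np.cos(th),-np.sin(th)],[np.sin(th),np.cos(th)]])
o=get_obs();print("tcp box",M.T@(o["tool_pos"][:2]-t),o["tool_pos"][2],"F box",M.T@o["contact_force"][:2],o["contact_force"][2])
im=capture("wrist")[:,:,::-1]
cv2.imwrite("pics/w5c.png",cv2.resize(im[150:300,230:430],None,fx=4,fy=4,interpolation=cv2.INTER_CUBIC))
```

```text
tcp box [-80.5188207    0.16499033] 42.71236271056837 F box [-8.19685679  0.50262161] 9.712432586760947
```

View pics/w5c.png

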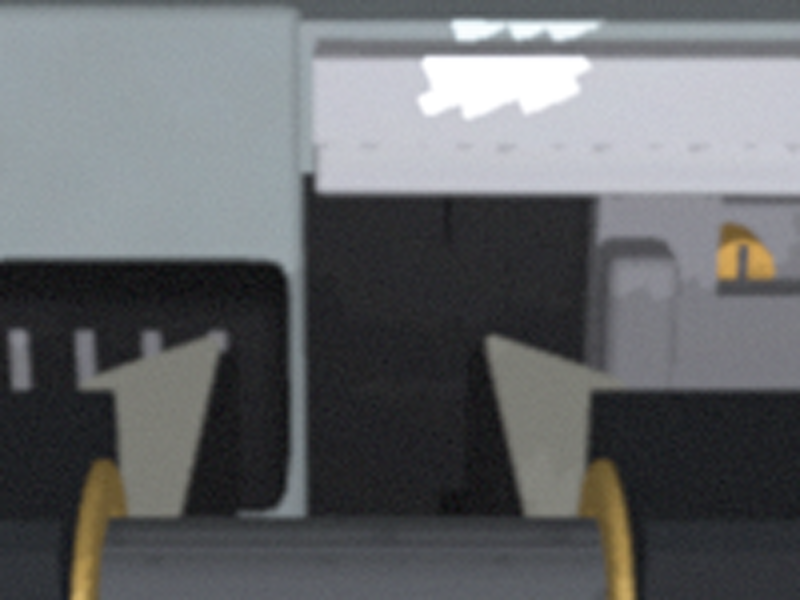

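Travel is now about 28 mm (cover edge 595, rail end 316) and a brass terminal is visible, so the hooks can't catch again. I'll go a little further, back off, raise slightly and push on.

Call:
arm_command(gripper=[28, 28, 28, 28, 28], dp=[[0, 0.1, 0], [0, 0.1, 0], [0, -0.1, 0], [0, 0, -0.1], [0, 0.1, 0]], twist=[0, 0, 0, 0, 0])

```text
time: 11.6
tool_pos: [529.5, -218.0, 45.5]
tcp_rot: [-3.139, -0.0, 1.173]
contact_force: [-4.5, 2.3, 6.2]
grip_width: 28.1
finger_force: 3.2
```

Call:
arm_command(gripper=[28, 28, 28, 28, 28], dp=[[0, 0.16, 0], [0, 0.16, 0], [0, 0.2, 0], [0, 0.2, 0], [0, 0.2, 0]], twist=[0, 0, 0, 0, 0])

```text
time: 12.22
tool_pos: [551.8, -227.6, 45.0]
tcp_rot: [-3.141, -0.0, 1.172]
contact_force: [-2.3, 0.4, 1.6]
grip_width: 28.0
finger_force: 1.0
```

Call:
arm_command(gripper=[28, 28, 28, 28, 28], dp=[[0, 0.2, 0], [0, 0.2, 0], [0, 0.2, 0], [0, 0.2, 0], [0, 0.2, 0]], twist=[0, 0, 0, 0, 0])

```text
time: 12.85
tool_pos: [574.9, -237.3, 45.2]
tcp_rot: [3.142, -0.0, 1.172]
contact_force: [-0.4, 0.0, 0.5]
grip_width: 28.2
finger_force: 0.4
```

Call:
arm_command(gripper=[28, 28, 28, 28, 28], dp=[[0, 0.2, 0], [0, 0.2, 0], [0, 0.2, 0], [0, 0.2, 0], [0, 0.2, 0]], twist=[0, 0, 0, 0, 0])

```text
time: 13.48
tool_pos: [597.9, -247.0, 45.2]
tcp_rot: [-3.142, -0.0, 1.172]
contact_force: [-0.7, 0.6, 0.0]
grip_width: 28.0
finger_force: 0.4
```

Call:
arm_command(gripper=[28, 28, 28, 28, 28], dp=[[0, 0.1, 0], [0, 0, 0], [0, -0.2, 0], [0, -0.4, 0], [0, -0.4, -0.2]], twist=[0, 0, 0, 0, 0])

```text
time: 14.1
tool_pos: [575.7, -237.6, 50.0]
tcp_rot: [-3.14, -0.0, 1.172]
contact_force: [-0.2, 0.1, -0.5]
grip_width: 28.1
finger_force: 0.0
```

Call:
arm_command(gripper=[28, 28, 28, 28, 28], dp=[[0, 0, -0.8], [0, 0, -1], [0, 0, -1], [0, 0, -1], [0, 0, 0]], twist=[0, 0, 0, 0, 0])

```text
time: 14.72
tool_pos: [577.5, -238.6, 147.7]
tcp_rot: [3.137, 0.0, 1.172]
contact_force: [0.6, -0.2, -0.2]
grip_width: 27.9
finger_force: 0.0
```

Run:
```python
from h import *
import json
o=get_obs(); print(o["time"],o["tool_pos"],o["contact_force"])
im=capture("wrist")[:,:,::-1]; cv2.imwrite("pics/w6.png",im)
json.dump({k:list(map(float,o[k])) for k in("tool_pos","tcp_rot")},open("w6.json","w"))
```

```text
14.725 [ 577.54673009 -238.55202922  147.68135483] [ 0.59135576 -0.1895784  -0.23696912]
```

View pics/w6.png

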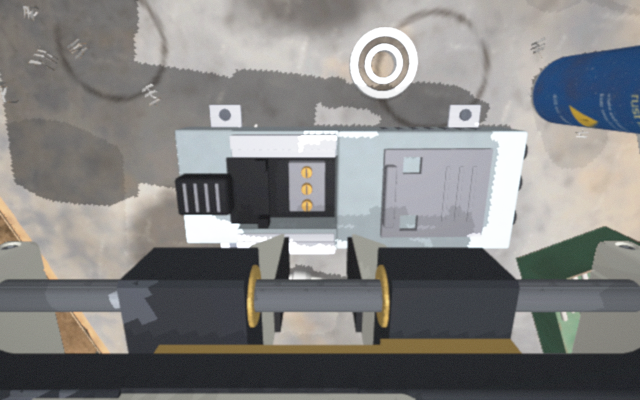

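The cover lies flat on the deck (383–490), clear of the rail ends (337) and inside the deck end (about 525). Its origin is therefore near box x 65. The terminals are exposed and the gripper is well clear.

```bash
python3 -c "
from plant import *
print(close_job())"
```

```text
the job is handed in; nothing more can be done
None
```

The job is handed in: the tab was pressed in and held, and the cover was pushed off its rails and lies flat near the middle of the deck, at about box x 65 mm, with the terminals uncovered; I never touched the bystanders, and the judge returned no verdict.

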